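Shut the red gate of the jar dispenser until it latches

ROBOT

A 7-joint arm with a two-finger parallel gripper is mounted at the origin on a cart in front of the work surface, level with it; the furniture and walls round the work are solid. World frame = base frame: x ahead of the robot, y to its left, z up, the work surface at z = 0. Lengths are in m, angles in degrees, forces in N, time in s.
With the tool pointing down it reaches from about 0.425 to 0.925 m from the base axis. Payload 6.8 kg.
Tool frame: the origin (TCP) lies at the very end of the fingers, on their centre line; the grasp point (between the pads) lies 19 mm behind it; z points along the fingers, y is the line along which they close (so a half turn about z gives the same grasp; the last joint's range is limited). The gripper opens to 85 mm and grips with 20 to 120 N. Pads are 22 mm wide; open, the fingers measure 114 mm over their backs; the gripper's body (76 mm by 85 mm) begins 54 mm behind the grasp point. The pads swing forward as they close: fully open they stand 13 mm farther back than shut.
Start: joints at [-82.97, 27.33, 1.283, 89.118, -0.659, 63.558, -4.761], TCP at [0.154, 0.657, 0.202] pointing down, gripper open.
Joint ranges: [-169.35, 169.35], [-19.33, 120.38], [-80.79, 83.38], [13.8, 139.57], [-78.32, 258.32], [9.67, 109.79], [-169.56, 169.56]. Speed limits (degrees/s): [136.94, 136.94, 180, 180, 180, 180, 180].

INTERFACE

Orientations are given as a 3x3 rotation matrix whose columns are the frame's x, y, z axes.
In Python, from workcell import env gives the robot as it stands.
- The arm moves only by the tool drive_tool, never from a script. Its argument "rows" is a list of rows, each an object of numbers: "fingers": the closure, from 0 (fully open) to 1 (shut); "x", "y", "z": the shift along the tool's x, y, z in m; "twist": the turn about the tool's z in rad. In form: [{"fingers": .., "x": .., "y": .., "z": .., "twist": ..}, ...]. A call has 1 to 10 rows; each row is the pose to reach, as a shift and turn from the pose commanded when the call began, along the tool's axes at that moment; what a row does not reach only later rows make up. A row lasts 1/10 s, in which the tool goes at most 50 mm and 8.59 degrees, less where a joint would pass 70% of its speed; a pose out of reach is approached as far as the arm can. A call with a gripper value outside its range is refused whole. The fingers move at their own pace and stop on an object; "squeeze" is the grip in N (left out, the last holds). Time passes only in rows, so rows that repeat a pose let the fingers close. It gives the time, the measured TCP pose, the force, the opening and the grip force at its end, in the units of the state.
- env.observe(): the state, without advancing time (a new reading comes with each control period).
- env.capture(name): name is "scene" or "top"; returns a dict with "img" (400x640x3 uint8, red, green, blue), "K" (3x3 intrinsics, pixels), "world_to_cam" (4x4, takes a point from world to camera coordinates). Camera axes: x right, y down, z forward; pixel columns grow to the right and rows downward; lengths in m; the calibration is good to about 2 mm. A picture is of the moment at which its call begins. There is no depth.
- env.sign_off(): hands the job in; it is judged then, once.
Trained networks look in a picture, given as the dict that the camera call returned (one of the last four; its "shot" number tells which), for a name from the list of things; names that differ only in an ending like _2 or _b are one class to them, and where a whole thing is asked for, a point or a joint stands for the part that bears it (a point fixed in the world has none). Each returns a list of dicts, best first, with "score" (0 to 1); they miss things now and then, are a little off and sometimes report something else, mostly with a low value. They report only what shows in the picture. A call takes as long as a camera call.
- env.recognise(label, picture): "extent" ([left, top, right, bottom] in pixels, round what is visible of it).
- env.place_of(label, picture): "point" ([column, row] in pixels: a listed point, or the origin of a listed thing).
The state is a dict: "t": time; "joint_positions": joint angles; "joint_vel": joint speeds; "joint_efforts": joint torques, N m; "ee_pos": TCP position; "tool_rot": TCP orientation; "wrist_force": force on the tool from outside, world axes, zero at the start; "moment": the same for the moment, N m; "opening": finger opening in m; "grip_force": force on a finger pad.
Only numpy, scipy, OpenCV 4.12 (cv2) and the standard library are available. Lean on these libraries where they do the work, as an engineer would, in place of code of your own. Each camera call takes 0.05 s, during which the arm holds its last target. There are 200 camera calls.

TASK

The dispenser with the red tab is to be refilled: push its sliding gate fully home by the red tab, until the brass spring catch drops behind the gate's crossbar and locks it. Leave the gate of the other dispenser, with the blue tab, open just as it is.

Things in the scene. Friction and masses are not known exactly. Their poses are not given: they have to be found in the camera images.
- red_push (a point): Red upright tab at the front end of the gate to shut, 44 mm wide, 8 mm thick. Point: mid-width of its flat front face (robot side), 21 mm below its top, 27 mm above the deck it slides on (deck 100 mm above the table). Axes: x = level direction to push it shut, away from the robot, turned up to 0.3 rad; z up. Before the tab the deck is bare between 8 mm high guide rails, 46 mm apart.
- red_gate (a joint): Opening of the red-tabbed gate in m: 0 = home against its stop, more = pulled out towards the robot. Starts 0.035 to 0.052 open. It resists with about 4 N of sliding friction and stays where left; lifting the catch adds about 5 N between 0.020 and 0.015 and less from there to 0.008. At about 0.006 the crossbar is past the catch, which drops and holds it.
- red_catch (a joint): Height in m of the brass spring catch on the red dispenser: 0 = down, about 0.007 while the gate's crossbar passes under it, 0 again once dropped behind it. With the gate home, its knob stands 50 mm beyond the tab's front face (top 18 mm above the tab point, 28 mm lifted), the white throat and jar from 85 mm beyond it (jar top 70 mm above it).
- blue_push (a point): The same point, with the same axes, on the blue tab of the other dispenser's gate. That dispenser is of the same make and its gate also stands open; it must stay as it is. Either dispenser may be the left or the right one.

How it is judged (in metres and radians):
At the end, for the whole second after the job is handed in: The red-tabbed gate is home (within 10 mm of its stop) with its catch dropped behind the crossbar (catch within 3 mm of its rest), and the blue-tabbed gate is within 10 mm of where it stood (value of joint red_gate below 0.01 m and value of joint red_catch below 0.003 m and distance of blue_push from where it was at the start of the episode below 0.01 m); the robot touches nothing.
It fails at once if the gate with the blue tab was moved by more than 10 mm (distance of blue_push from where it was at the start of the episode above 0.01 m).
It also fails if it takes over 29 s, if anything falls off the work surface, if the arm or the gripper's body presses on something with over 40 N, if the wrist force passes 120 N, or if a joint passes its speed limit or range.

## Working session

There is one attempt and no reset: what is moved stays moved. The work goes in short steps, Python scripts to look and compute and a tool call to move; the robot and the scene stay as the last step left them, time stands still between calls to the robot, and variables do not carry over. Pictures are saved under pics/ and viewed, at most 10 in all, crops included, and the job is handed in when it is done.

Besides the shell and the picture viewer there is one more tool, called after ">>>" as name(argument=value, ...), one argument or row to a line, values as JSON. drive_tool: Moves the arm, as the interface text tells. Its arguments: {"type":"object","properties":{"rows":{"type":"array","items":{"type":"object","properties":{"fingers":{"type":"number"},"x":{"type":"number"},"y":{"type":"number"},"z":{"type":"number"},"twist":{"type":"number"}}}},"squeeze":{"type":"number"}},"required":["rows"]}

```bash
mkdir -p pics
cat > h.py <<'E'
import numpy as np,cv2
from workcell import env
def look(names=("scene","top"),labels=("red_push","blue_push")):
    P={}
    for n in names:
        p=env.capture(n);P[n]=p
        for l in labels:
            r=env.place_of(l,p);e=env.recognise(l,p)
            print(n,l,[(np.round(a["point"],1),round(a["score"],2)) for a in r[:2]],[(np.round(a["extent"]),round(a["score"],2)) for a in e[:2]])
    return P
def ray(p,uv):
    W=p["world_to_cam"];R=W[:3,:3];c=-R.T@W[:3,3]
    d=R.T@np.linalg.inv(p["K"])@np.r_[uv,1];return c,d/np.linalg.norm(d)
def atz(p,uv,z):
    c,d=ray(p,uv);return c+d*(z-c[2])/d[2]
E
python3 - <<'E'
from h import *
P=look()
for n in P:
    cv2.imwrite(f"pics/{n}0.png",P[n]["img"][:,:,::-1])
    for l in("red_push","blue_push"):
        r=env.place_of(l,P[n])
        if r: print(n,l,atz(P[n],r[0]["point"],.127).round(4))
    print(ray(P[n],(320,200)))
s=env.observe();print(s["t"],s["ee_pos"],s["tool_rot"],s["opening"])
E
```

```text
scene red_push [(array([247.4, 197.5]), 0.81)] [(array([239., 185., 274., 209.]), 0.87)]
scene blue_push [(array([386.2, 261. ]), 0.86)] [(array([377., 239., 411., 274.]), 0.68)]
top red_push [(array([240.7, 230.8]), 0.6)] [(array([226., 177., 253., 230.]), 0.85)]
top blue_push [(array([395.7, 242.2]), 0.64)] [(array([377., 192., 404., 242.]), 0.79)]
scene red_push [0.4858 0.1545 0.127 ]
scene blue_push [ 0.4545 -0.1999  0.127 ]
(array([-0.09491583, -0.37445365,  0.61639186]), array([ 0.72841029,  0.42348542, -0.53858941]))
top red_push [0.4742 0.1448 0.127 ]
top blue_push [ 0.457  -0.2113  0.127 ]
(array([ 0.46133701, -0.0099895 ,  1.00188637]), array([ 0.10060071, -0.02803644, -0.99453178]))
0.7 [0.15441421 0.65714694 0.20218211] [[-9.73476776e-01  2.28785852e-01 -1.75125052e-05]
 [ 2.28785848e-01  9.73476769e-01  1.24691389e-04]
 [ 4.55756426e-05  1.17377558e-04 -9.99999992e-01]] 0.08536845552635604
```

View pics/scene0.png

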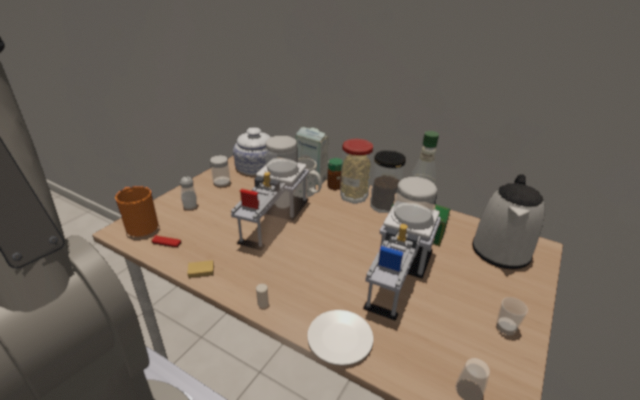

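View pics/top0.png

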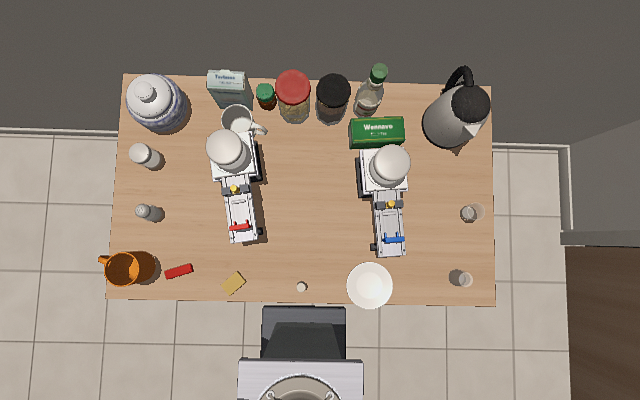

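The red dispenser is on the left: its tab is at scene (249,199), top (239,227). The blue one is on the right: scene (390,260), top (394,240). Next I'll refine the tab pose by colour.

```bash
cat >> h.py <<'E'
def redmask(p,box):
    h=cv2.cvtColor(p["img"],cv2.COLOR_RGB2HSV);m=((h[...,0]<8)|(h[...,0]>172))&(h[...,1]>150)&(h[...,2]>70)
    k=np.zeros_like(m);l,t,r,b=box;k[t:b,l:r]=1;return (m&k).astype(np.uint8)
def project(p,X):
    c=p["world_to_cam"][:3,:3]@X+p["world_to_cam"][:3,3];q=p["K"]@c;return q[:2]/q[2]
E
python3 - <<'E'
from h import *
from scipy.optimize import least_squares
T=env.capture("top");S=env.capture("scene")
for n,p,b in(("top",T,(220,212,260,240)),("scene",S,(236,182,278,215))):
    m=redmask(p,b);x,y,w,h=cv2.boundingRect(m);pts=np.argwhere(m)[:,::-1].astype(np.float32)
    print(n,(x,y,w,h),len(pts),cv2.minAreaRect(pts),pts.mean(0))
    hull=cv2.convexHull(pts)[:,0]
    if n=="top":ht=hull
    else:hs=hull
# fit tab box: hull support values in 12 directions, both views
D=np.array([[np.cos(a),np.sin(a)] for a in np.arange(0,2*np.pi,np.pi/8)])
def model(v):
    x,y,a=v;f=np.array([np.cos(a),np.sin(a),0]);l=np.array([-f[1],f[0],0])
    return [np.array([x,y,0])+f*d+l*s+np.array([0,0,z]) for d in(0,.008) for s in(-.022,.022) for z in(.108,.148)]
def res(v,views=((T,ht),(S,hs))):
    o=[]
    for p,h in views:
        q=np.array([project(p,X) for X in model(v)]);o.append((q@D.T).max(0)-((h@D.T).max(0)+.4))
    return np.concatenate(o)
for vw in(((T,ht),(S,hs)),((T,ht),),((S,hs),)):
    r=least_squares(lambda v:res(v,vw),[.475,.147,.15],loss="soft_l1",x_scale=[.01,.01,.1]);print(r.x,r.cost,np.round(r.fun,1))
im=np.hstack([cv2.resize(T["img"][130:250,200:280],None,fx=5,fy=5),cv2.resize(S["img"][150:250,225:305],None,fx=5,fy=5)[:600] if 0 else cv2.copyMakeBorder(cv2.resize(S["img"][150:250,225:305],None,fx=5,fy=5),0,100,0,0,0)])
cv2.imwrite("pics/c.png",im[:,:,::-1])
E
```

```text
top (229, 220, 21, 11) 103 ((238.70269775390625, 225.2162322998047), (7.891151428222656, 19.72787857055664), 80.53767395019531) [239.35922 226.26213]
scene (240, 189, 18, 19) 245 ((248.47647094726562, 198.10589599609375), (19.6322078704834, 15.402064323425293), 12.52880573272705) [248.91837 198.02449]
[0.48149595 0.14745576 0.19935724] 20.04878293890517 [ 1.1  0.6  0.1 -0.6 -1.  -0.6  0.2  0.9  1.   1.4  1.6 -1.2 -2.5 -1.8
 -0.3  1.3  2.1  2.4  1.8  1.5  0.8  0.6  1.5  1.9  0.5  1.   0.6  0.8
  0.9  1.4  2.4  2.4]
[0.48210445 0.14603238 0.31843114] 5.996042340213892 [ 1.5  0.5 -0.6 -1.7 -0.1 -0.1  0.2  0.4  0.5  0.6  0.6 -2.3 -1.2 -0.7
  0.6  1.7]
[ 0.4813633   0.15073542 -0.11526019] 6.2516527720755315 [-0.   1.   1.1  1.3  1.9 -0.2 -0.3  0.5 -0.3  1.   1.3  1.5  2.3  0.1
 -0.1 -0.1]
```

View pics/c.png

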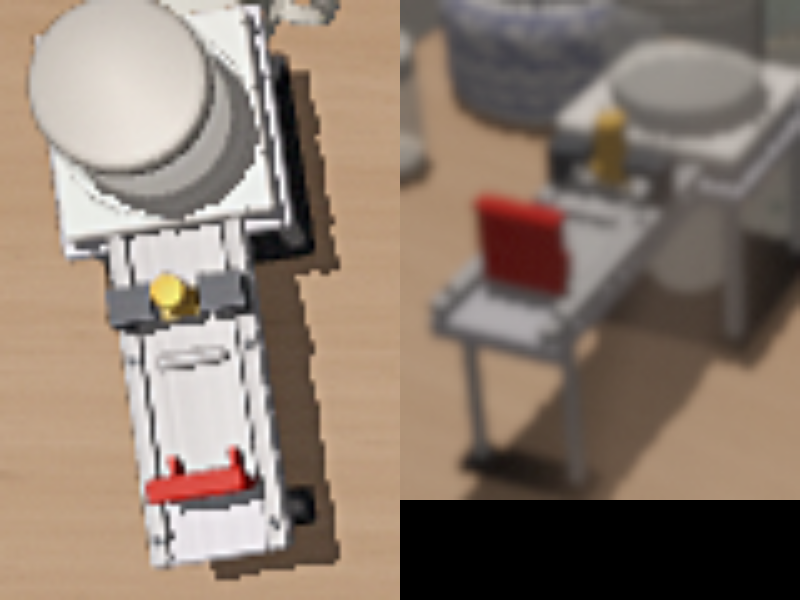

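The crop shows the red tab's front top edge running from (150,501) to (252,487) in the top view. The rails run straight up to the brass catch, and the deck in front is bare.

Run:
```python
from h import *
T=env.capture("top");S=env.capture("scene")
g=lambda u,v,z:atz(T,(200+u/5-.5,130+v/5-.5),z)
for a,b in(((152,565),(115,250)),((290,545),(250,235))):
    A,B=g(*a,.104),g(*b,.104);d=B-A;print(A,B,np.degrees(np.arctan2(d[1],d[0])))
A,B=g(150,501,.148),g(252,487,.148);print(A,B,(A+B)/2,np.linalg.norm(A-B))
s=lambda u,v,z:atz(S,(225+u/5-.5,150+v/5-.5),z)
A,B=s(477,200,.148)*0,0
A,B=s(77,200,.148),s(163,208,.148);print(A,B,(A+B)/2,np.linalg.norm(A-B))
```

```text
[0.44669352 0.17271695 0.104     ] [0.59472456 0.19729761 0.104     ] 9.427982940487873
[0.45755806 0.10891153 0.104     ] [0.60376797 0.13384574 0.104     ] 9.677949043461505
[0.47570969 0.16600888 0.148     ] [0.48308004 0.12103459 0.148     ] [0.47939487 0.14352173 0.148     ] 0.04557421212082969
[0.47789575 0.16743812 0.148     ] [0.49347013 0.1309345  0.148     ] [0.48568294 0.14918631 0.148     ] 0.039687216173239157
```

>>> drive_tool(
  rows=[
    {"fingers":1,"x":-0.03,"y":-0.033,"z":0,"twist":-0.04},
    {"fingers":1,"x":-0.06,"y":-0.065,"z":0,"twist":-0.08},
    {"fingers":1,"x":-0.09,"y":-0.098,"z":0,"twist":-0.12},
    {"fingers":1,"x":-0.12,"y":-0.13,"z":0,"twist":-0.16},
    {"fingers":1,"x":-0.15,"y":-0.163,"z":0,"twist":-0.2},
    {"fingers":1,"x":-0.18,"y":-0.195,"z":0,"twist":-0.24},
    {"fingers":1,"x":-0.21,"y":-0.228,"z":0,"twist":-0.28},
    {"fingers":1,"x":-0.24,"y":-0.26,"z":0,"twist":-0.32},
    {"fingers":1,"x":-0.27,"y":-0.293,"z":0,"twist":-0.36},
    {"fingers":1,"x":-0.3,"y":-0.325,"z":0,"twist":-0.397},
  ],
)

```text
t: 1.9
ee_pos: [0.3728, 0.2704, 0.2024]
tool_rot: [[-0.986, -0.167, 0.001], [-0.167, 0.986, 0.001], [-0.001, 0.001, -1.0]]
wrist_force: [0.8, 0.5, 0.6]
opening: 0.0001
grip_force: 0.0
```

>>> drive_tool(
  rows=[
    {"fingers":1,"x":-0.013,"y":-0.036,"z":0,"twist":0},
    {"fingers":1,"x":-0.026,"y":-0.072,"z":0,"twist":0},
    {"fingers":1,"x":-0.038,"y":-0.108,"z":0,"twist":0},
    {"fingers":1,"x":-0.051,"y":-0.142,"z":0,"twist":0},
    {"fingers":1,"x":-0.051,"y":-0.142,"z":0.02,"twist":0},
    {"fingers":1,"x":-0.051,"y":-0.142,"z":0.04,"twist":0},
    {"fingers":1,"x":-0.051,"y":-0.142,"z":0.06,"twist":0},
    {"fingers":1,"x":-0.051,"y":-0.142,"z":0.06,"twist":0},
  ],
)

```text
t: 2.7
ee_pos: [0.4442, 0.1397, 0.1402]
tool_rot: [[-0.986, -0.165, -0.004], [-0.165, 0.986, -0.002], [0.004, -0.001, -1.0]]
wrist_force: [0.6, 0.4, 1.9]
opening: -0.0003
grip_force: 0.0
```

Run:
```python
from h import *
T=env.capture("top");S=env.capture("scene");s=env.observe();print(s["t"],s["ee_pos"],s["wrist_force"])
for p in(T,S):print(project(p,s["ee_pos"]))
a=cv2.resize(T["img"][130:250,200:280],None,fx=5,fy=5,interpolation=2);b=cv2.resize(S["img"][130:250,215:295],None,fx=5,fy=5,interpolation=2)
cv2.imwrite("pics/d.png",np.hstack([a,b])[:,:,::-1])
```

```text
2.8 [0.44595587 0.14051784 0.14244786] [-0.20996168 -0.49982487 -0.37225424]
[240.8237233  243.38031275]
[239.99327807 201.58029379]
```

View pics/d.png

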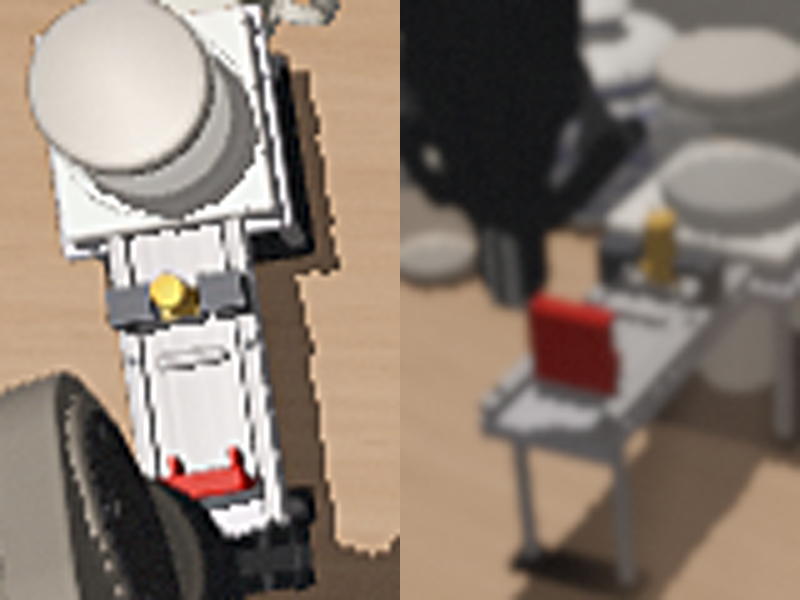

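The tab is untouched. In the scene crop the fingertip appears at about (238,191), while the TCP projects to (240,202). I'll check with a wider view before going lower.

Run:
```python
from h import *
T=env.capture("top");S=env.capture("scene");s=env.observe();print(s["t"],s["ee_pos"],s["tool_rot"][:,2])
out=[]
for p,(x,y) in((T,(180,170)),(S,(185,100))):
    im=p["img"].copy()[y:y+130,x:x+100];im=cv2.resize(im,None,fx=4,fy=4,interpolation=2)
    for z in(0,-.02,-.07):
        u=(project(p,s["ee_pos"]+s["tool_rot"][:,2]*z)-[x,y]+.5)*4;cv2.circle(im,tuple(int(v) for v in u),3,(0,255,0),-1)
    out.append(im)
cv2.imwrite("pics/e.png",np.hstack(out)[:,:,::-1])
```

```text
2.9 [0.44665452 0.14091098 0.14317705] [ 1.62229430e-03  9.19444892e-04 -9.99998261e-01]
```

View pics/e.png

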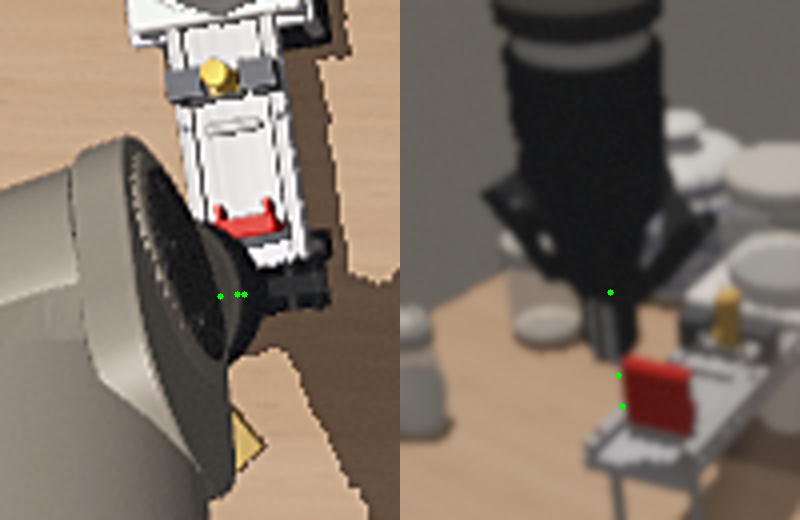

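The visible tip ends about 30 mm above the projected TCP, at crop (612,360) against (623,407). I'll descend gently with an eye on the force, then look again.

>>> drive_tool(
  rows=[
    {"fingers":1,"x":0,"y":0,"z":0.006,"twist":0},
    {"fingers":1,"x":0,"y":0,"z":0.012,"twist":0},
    {"fingers":1,"x":0,"y":0,"z":0.018,"twist":0},
    {"fingers":1,"x":0,"y":0,"z":0.024,"twist":0},
    {"fingers":1,"x":0,"y":0,"z":0.024,"twist":0},
    {"fingers":1,"x":0,"y":0,"z":0.024,"twist":0},
  ],
)

```text
t: 3.5
ee_pos: [0.4458, 0.1404, 0.1179]
tool_rot: [[-0.986, -0.165, -0.001], [-0.165, 0.986, -0.0], [0.001, -0.0, -1.0]]
wrist_force: [0.2, -0.8, -0.3]
opening: 0.0001
grip_force: 0.0
```

```bash
cat > e.py <<'E'
from h import *
import sys
T=env.capture("top");S=env.capture("scene");s=env.observe();print(s["t"],s["ee_pos"],s["wrist_force"])
out=[]
for p,(x,y) in((T,(180,130)),(S,(205,120))):
    im=p["img"].copy()[y:y+130,x:x+100];im=cv2.resize(im,None,fx=4,fy=4,interpolation=2)
    for z in(0,-.02,-.07):
        u=(project(p,s["ee_pos"]+s["tool_rot"][:,2]*z)-[x,y]+.5)*4;cv2.circle(im,tuple(int(v) for v in u),3,(0,255,0),-1)
    out.append(im)
cv2.imwrite(sys.argv[1],np.hstack(out)[:,:,::-1])
for l in("red_push","blue_push"):
    r=env.place_of(l,T)
    if r:print(l,atz(T,r[0]["point"],.127).round(4),r[0]["score"])
E
python3 e.py pics/f.png
```

```text
3.6 [0.44606924 0.14053448 0.1182191 ] [0.05301324 0.3810179  0.23984555]
red_push [0.4753 0.1537 0.127 ] 0.93
blue_push [ 0.4554 -0.2037  0.127 ] 0.88
```

View pics/f.png

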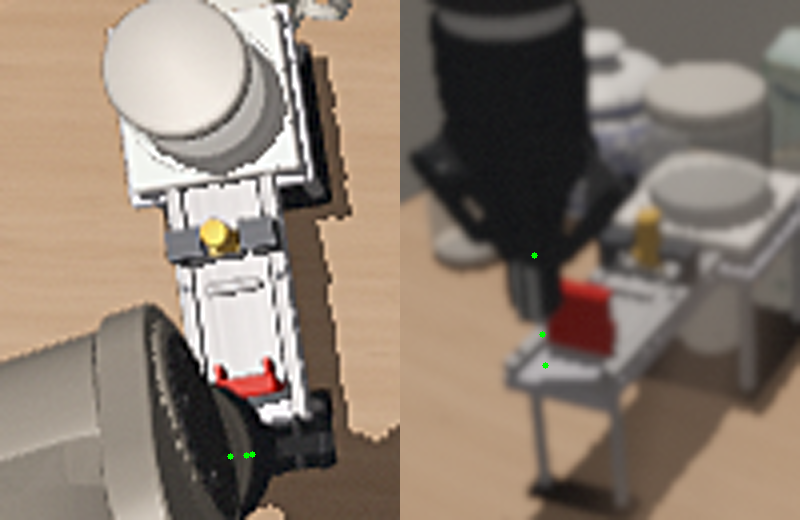

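The tip is at scene crop (535,320), above the projected TCP (545,365), and overlaps the tab's left side. I'll triangulate the right knuckle, which both views show, to tell an offset in z from one in xy.

Run:
```python
from h import *
T=env.capture("top");S=env.capture("scene");s=env.observe()
def tri(a,b):
    c1,d1=ray(T,a);c2,d2=ray(S,b)
    t=np.linalg.lstsq(np.c_[d1,-d2],c2-c1,rcond=None)[0];p,q=c1+d1*t[0],c2+d2*t[1];return (p+q)/2,np.linalg.norm(p-q)
def tool(X):return s["tool_rot"].T@(X-s["ee_pos"])
X,g=tri((263,240.5),(262.5,168.7));print("knuckle",X,g,tool(X))
X,g=tri((180+218/4,130+230/4),(205+248/4,120+212/4));print("knob top",X,g)
# static references: tab corners back: top ears; 
X,g=tri((180+284/4,130+388/4),(205+212/4,120+293/4));print("tab right top",X,g)
for z in(.118,.13,.146):print(z,atz(S,(205+135/4,120+322/4),z))
a=T["img"][205:265,225:285];a=cv2.resize(a,None,fx=6,fy=6,interpolation=2)
b=cv2.resize(S["img"][150:210,215:275],None,fx=6,fy=6,interpolation=2)
cv2.imwrite("pics/g.png",cv2.convertScaleAbs(np.hstack([a,b])[:,:,::-1],alpha=1.8,beta=20))
```

```text
knuckle [0.4546638  0.07987396 0.23702588] 0.0008228329430504064 [ 0.00148177 -0.06126221 -0.11874885]
knob top [0.56979339 0.15987807 0.1502525 ] 0.0023348606904739872
tab right top [0.48242506 0.11847694 0.15220865] 0.0013070431007952007
0.118 [0.47581422 0.1724387  0.118     ]
0.13 [0.4620725  0.15927093 0.13      ]
0.146 [0.44375021 0.14171391 0.146     ]
```

View pics/g.png

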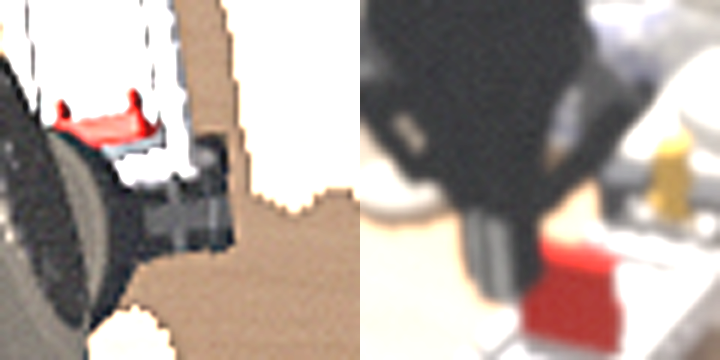

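The xy position is right: the knuckle sits on the tool axis line, and the tip ray meets the TCP xy at z≈0.146. The real fingertip may therefore be about 28 mm above the nominal one. A commanded z of about 0.107 stays clear of the deck and reaches the tab in either case.

>>> drive_tool(
  rows=[
    {"fingers":1,"x":0,"y":0,"z":0.004,"twist":0},
    {"fingers":1,"x":0,"y":0,"z":0.008,"twist":0},
    {"fingers":1,"x":0,"y":0,"z":0.011,"twist":0},
    {"fingers":1,"x":0,"y":0,"z":0.011,"twist":0},
  ],
)

```text
t: 4.2
ee_pos: [0.4454, 0.1403, 0.1065]
tool_rot: [[-0.986, -0.165, -0.001], [-0.165, 0.986, -0.001], [0.001, -0.0, -1.0]]
wrist_force: [0.5, -0.1, 0.6]
opening: -0.0004
grip_force: 0.0
```

>>> drive_tool(
  rows=[
    {"fingers":1,"x":-0.004,"y":0,"z":0,"twist":0},
    {"fingers":1,"x":-0.009,"y":0,"z":0,"twist":0},
    {"fingers":1,"x":-0.014,"y":0,"z":0,"twist":0},
    {"fingers":1,"x":-0.019,"y":0,"z":0,"twist":0},
    {"fingers":1,"x":-0.024,"y":0,"z":0,"twist":0},
    {"fingers":1,"x":-0.029,"y":0,"z":0,"twist":0},
    {"fingers":1,"x":-0.034,"y":0,"z":0,"twist":0},
  ],
)

```text
t: 4.9
ee_pos: [0.4789, 0.1462, 0.1069]
tool_rot: [[-0.986, -0.166, -0.002], [-0.166, 0.986, -0.0], [0.002, 0.0, -1.0]]
wrist_force: [-4.7, 0.9, 2.2]
opening: -0.0003
grip_force: 2.2
```

```bash
python3 e.py pics/i.png
```

```text
5.0 [0.47989153 0.14637226 0.10693311] [-2.12606777  0.82859931 -0.43229283]
red_push [0.4838 0.1452 0.127 ] 0.71
blue_push [ 0.4592 -0.2085  0.127 ] 0.86
```

View pics/i.png

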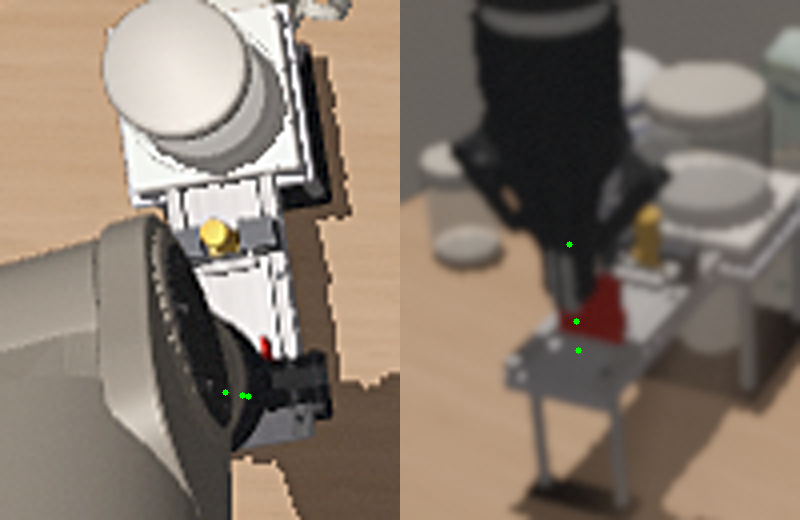

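The tip is on the tab (crop 570,308) and the gate is sliding, with about 4.7 N measured. Continuing the push.

>>> drive_tool(
  rows=[
    {"fingers":1,"x":-0.004,"y":0,"z":0,"twist":0},
    {"fingers":1,"x":-0.008,"y":0,"z":0,"twist":0},
    {"fingers":1,"x":-0.012,"y":0,"z":0,"twist":0},
    {"fingers":1,"x":-0.016,"y":0,"z":0,"twist":0},
  ],
)

```text
t: 5.5
ee_pos: [0.4937, 0.1488, 0.1069]
tool_rot: [[-0.986, -0.166, -0.004], [-0.166, 0.986, -0.001], [0.004, 0.0, -1.0]]
wrist_force: [-9.1, 0.7, 4.9]
opening: -0.0001
grip_force: 4.0
```

>>> drive_tool(
  rows=[
    {"fingers":1,"x":-0.003,"y":0,"z":0,"twist":0},
    {"fingers":1,"x":-0.006,"y":0,"z":0,"twist":0},
    {"fingers":1,"x":-0.009,"y":0,"z":0,"twist":0},
  ],
)

```text
t: 5.8
ee_pos: [0.5043, 0.1504, 0.107]
tool_rot: [[-0.986, -0.166, -0.0], [-0.166, 0.986, 0.0], [0.0, 0.0, -1.0]]
wrist_force: [-4.4, 2.5, 1.8]
opening: 0.0001
grip_force: 2.1
```

>>> drive_tool(
  rows=[
    {"fingers":1,"x":-0.003,"y":0,"z":0,"twist":0},
    {"fingers":1,"x":-0.005,"y":0,"z":0,"twist":0},
  ],
)

```text
t: 6.0
ee_pos: [0.5089, 0.1513, 0.107]
tool_rot: [[-0.986, -0.166, -0.001], [-0.166, 0.986, 0.0], [0.001, 0.0, -1.0]]
wrist_force: [-9.2, 0.4, 3.5]
opening: 0.0002
grip_force: 4.9
```

>>> drive_tool(
  rows=[
    {"fingers":1,"x":-0.002,"y":0,"z":0,"twist":0},
    {"fingers":1,"x":-0.003,"y":0,"z":0,"twist":0},
  ],
)

```text
t: 6.2
ee_pos: [0.5088, 0.1512, 0.1067]
tool_rot: [[-0.986, -0.166, -0.007], [-0.166, 0.986, -0.001], [0.007, 0.0, -1.0]]
wrist_force: [-16.7, 0.2, 12.3]
opening: -0.0002
grip_force: 7.9
```

>>> drive_tool(
  rows=[
    {"fingers":1,"x":-0.002,"y":0,"z":0,"twist":0},
    {"fingers":1,"x":-0.002,"y":0,"z":0,"twist":0},
  ],
)

```text
t: 6.4
ee_pos: [0.5087, 0.1512, 0.1065]
tool_rot: [[-0.986, -0.166, -0.011], [-0.166, 0.986, -0.002], [0.011, -0.0, -1.0]]
wrist_force: [-19.1, -0.5, 15.7]
opening: 0.0002
grip_force: 9.7
```

That is a hard stop: 19 N with no further motion. I'll back off, lift and check.

>>> drive_tool(
  rows=[
    {"fingers":1,"x":0.008,"y":0,"z":0,"twist":0},
    {"fingers":1,"x":0.02,"y":0,"z":0,"twist":0},
    {"fingers":1,"x":0.035,"y":0,"z":0,"twist":0},
    {"fingers":1,"x":0.045,"y":0,"z":-0.02,"twist":0},
    {"fingers":1,"x":0.045,"y":0.03,"z":-0.05,"twist":0},
    {"fingers":1,"x":0.045,"y":0.06,"z":-0.08,"twist":0},
    {"fingers":1,"x":0.045,"y":0.1,"z":-0.1,"twist":0},
    {"fingers":1,"x":0.045,"y":0.14,"z":-0.1,"twist":0},
    {"fingers":1,"x":0.045,"y":0.14,"z":-0.1,"twist":0},
  ],
)

```text
t: 7.3
ee_pos: [0.4455, 0.2892, 0.2083]
tool_rot: [[-0.985, -0.173, 0.003], [-0.173, 0.985, 0.005], [-0.004, 0.004, -1.0]]
wrist_force: [-0.1, -0.6, 0.1]
opening: -0.0001
grip_force: 0.0
```

```bash
python3 e.py pics/j.png
```

```text
7.4 [0.44652272 0.28317916 0.20716524] [-0.04435861 -1.24877447 -0.2190399 ]
red_push [0.5214 0.1545 0.127 ] 0.92
blue_push [ 0.4542 -0.2023  0.127 ] 0.97
```

View pics/j.png

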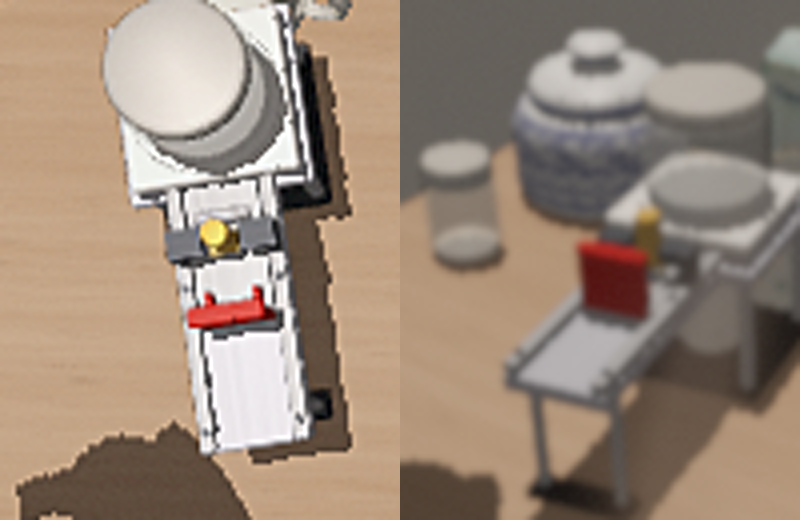

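The crossbar now sits beyond the catch (top crop 220,212). The knob is back at its starting height, 50 mm past the tab face, and the blue tab hasn't moved.

```bash
python3 -c "
from workcell import env
print(env.sign_off())"
```

```text
the job is handed in; nothing more can be done
None
```

I pushed the red-tabbed gate home against its stop with the catch dropped behind its crossbar, left the blue-tabbed gate where it stood, and handed the job in at about 7.4 s with the robot clear; all of this is judged from the camera pictures and wrist force, since the hand-in returned no verdict.

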